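# Hold an electrode cartridge in the registration corner of a bench reader

## Robot

A 7-joint arm with a two-finger parallel gripper is mounted at the origin on a cart in front of the work surface, level with it; the furniture and walls round the work are solid. World frame = base frame: x ahead of the robot, y to its left, z up, the work surface at z = 0. Lengths are in mm, angles in rad, forces in N, time in s.
With the tool pointing down it reaches from about 400 to 900 mm from the base axis. Payload 5.6 kg.
Tool frame: the origin (TCP) lies midway between the tips of the shut fingers; the grasp point (between the pads) lies 19 mm behind it; z points along the fingers, y is the line along which they close (so a half turn about z gives the same grasp; the last joint's range is limited). The gripper opens to 92 mm and grips with 3 to 60 N. Pads are 20 mm wide; open, the fingers measure 128 mm over their backs; the gripper's body (75 mm by 189 mm) begins 69 mm behind the grasp point.
Start: joints at [1.279, 0.468, -0.012, 1.603, 0.006, 1.071, -0.056], TCP at [160.014, -630.004, 214.592] pointing down, gripper open.
Joint ranges: [-2.53, 2.53], [-0.31, 2.02], [-1.57, 1.55], [0.28, 2.44], [-1.29, 4.43], [0.15, 1.84], [-2.92, 2.92]. Speed limits (rad/s): [2.57, 2.57, 3.14, 3.14, 3.14, 3.14, 3.14].

## Interface

Orientations are given as a unit quaternion [x, y, z, w].
In Python, from plant import bot gives the robot as it stands.
- The arm moves only by the tool move_arm, never from a script. Its argument "deltas" is one flat list of numbers, 5 for each row, row after row: the shift along the tool's x, y, z each as a share of 0.03 m, from -1 to 1, then the turn about the tool's z as a share of 0.12 rad, from -1 to 1, then the opening, from 0 (shut) to 1 (fully open). A call has 1 to 12 rows; each row shifts and turns the commanded pose from where the row before left it, along the tool's axes as they then stand; what a row does not reach is not made up. A row lasts 1/12 s, in which the tool goes at most 41.7 mm and 7.16 degrees, less where a joint would pass 70% of its speed; a pose out of reach is approached as far as the arm can. A call with a number of a shift or a turn outside -1 to 1 is refused whole. A call with a gripper value outside its range is refused whole. The fingers move at their own pace and stop on an object; "grip_force" is the grip in N (left out, the last holds). Time passes only in rows, so rows that do not move let the fingers close. It gives the time, the measured TCP pose, the force, the opening and the grip force at its end, in the units of the state.
- bot.observe(): the state, without advancing time (a new reading comes with each control period).
- bot.camera(name): name is "scene" or "top" or "wrist"; returns the picture (384x512x3 uint8, red, green, blue); there is no depth.
- bot.camera_info(name): a dict with "mtx" (3x3 intrinsics, pixels), "position" and "attitude" of the camera in the world. Camera axes: x right, y down, z forward; pixel columns grow to the right and rows downward; lengths in mm; the calibration is good to about 2 mm. A picture is of the moment at which its call begins: read the wrist's pose just before it. camera_info takes no time and is no camera call; for the wrist camera it gives the pose at the moment of the call.
- bot.hand_in(): hands the job in; it is judged then, once.
The state is a dict: "clock": time; "qpos": joint angles; "qvel": joint speeds; "effort": joint torques, N m; "position": TCP position; "ee_rot": TCP orientation; "force": force on the tool from outside, world axes, zero at the start; "ft_torque": the same for the moment, N m; "width": finger opening in mm; "grip_force": force on a finger pad.
Only numpy, scipy, OpenCV 4.12 (cv2) and the standard library are available. Lean on these libraries where they do the work, as an engineer would, in place of code of your own. Each camera call takes 0.05 s, during which the arm holds its last target. There are 200 camera calls.

## Task

Pull the reader's front flap down until it lies open, then take the electrode cartridge by its grip block and slide it, contact edge first, through the front opening. Press it into the bay's rear left corner so that it sits flat and square, firmly against the left fence and the rear stop at once with the sprung contact pins pushed back, without ramming it. The pins push it out again if you let go, so finish while still gripping it and pressing it into the corner for the reading; leave the other things on the bench where they are.

Things in the scene. Friction and masses are not known exactly. Their poses are not given: they have to be found in the camera images.
- reader: White bench reader, fixed, 136 mm wide, 56 high, 86 at the rear hump (from x = +35 mm). Origin: centre of its underside, on the table; x points to its rear, y to its left, z up. Front opening: plane x = -70, 32 high. Bay behind it under a clear window: floor z = 14, y from -54 (right wall) to +50 (left fence), rear stop x = +14.
- bay_corner (a point): Rear left corner of the bay at floor level, where the left fence's face and the rear stop's face meet: x +14, y +50, z +14 mm in the reader's frame. Axes as the reader's.
- bay_mouth (a point): Middle of the front opening's lower edge, at x -70, y -2, z +14 mm in the reader's frame.
- left_fence: Aluminium rail along the bay's left side, from x -67 to +15 mm in the reader's frame, 20 mm high above the bay floor; its face is at y = +50 mm. Rigid. Its origin and axes coincide with the reader's.
- rear_stop: Aluminium crossbar at the rear of the bay with two stop pads, whose faces are at x = +14 mm in the reader's frame, at y -26..-12 and +33..+47 mm. Rigid. Friction on the floor and fences is ordinary (about 0.5 to 1), so pressing hard down or on one fence makes sliding stiff. Its origin and axes coincide with the reader's.
- contact_bar (a joint): Sprung row of contact pins between the two stop pads, m: 0 = out (its front 6 mm ahead of the pads), 0.006 = pushed back level with the pads, 0.008 at most. The spring pushes towards the opening with 2 N when out and 5 N at 0.006.
- flap (a joint): Front flap, rad: 0 = closed (upright), 1.57 = down, level before the opening. Light friction keeps it upright or a little ajar; pulled past about 0.5 it sinks slowly by itself (about 2 s). Hinged at its lower inner edge, 13 mm above the table, at x = -70 mm of the reader. When down it reaches 73 mm out, upper face 13 mm above the table.
- flap_tab (a point): Top of the flap's upright tab, middle of its inner face: 73 mm from the hinge. The tab is 44 mm wide (y), 5 mm thick and stands 30 mm above the casing top (86 mm above the table when closed), so that a finger set down behind it, over the casing, can pull it towards the front. It moves with the flap.
- flap_hinge (a point): Middle of the flap's hinge axis, which runs along the reader's y. This point's axes turn with the flap.
- cartridge: Loose electrode cartridge, 0.1 to 0.16 kg: flat white body with 2 x 4 clear wells, 90 mm long (x), 76 wide (y), 16 high, and at the front a grip block 40 long, 24 wide, 32 high (x -45 to -85 mm). Origin: centre of the 90 x 76 body's underside. x points to the contact edge, which goes in first; z up. Home, it stands 6 mm out of the opening with the whole grip block outside.
- cartridge_grip (a point): Middle of the grip block, 65 mm before the cartridge's origin (x = -65 mm), 26 mm above its underside. The block's two upright sides are 24 mm apart along the cartridge's y.
- cartridge_corner (a point): Rear left lower corner of the cartridge's flat body, at x +45, y +38, z 0 mm in its frame. It comes to bay_corner when the cartridge is home.
- masking_tape: Bystander, loose: roll of masking tape; origin at the centre of its underside. To be left where it is.
- covered_dish: Bystander, loose: culture dish with a tan top, in front; origin at the centre of its underside. To be left where it is.
- covered_dish_2: Bystander, loose: culture dish with a tan top, beside the reader; origin at the centre of its underside. To be left where it is.
- clear_lid: Bystander, loose: clear lid; origin at the centre of its underside. To be left where it is.
- clear_dish: Bystander, loose: clear dish; origin at the centre of its underside. To be left where it is.
- tweezers: Bystander, loose: tweezers; origin at the centre of its underside. To be left where it is.
There are look-alikes about, which are no part of the job. What is shaped like the cartridge but orange is not meant.

How it is judged:
By the outcome, as a careful person would: the job done as asked, in the order asked, and still so for the second after the job is handed in, while the arm keeps its last pose, push and grip.
It also fails if it takes over 61 s, if anything falls off the work surface, if the arm or the gripper's body presses on something with over 40 N, if the wrist force passes 120 N, or if a joint passes its speed limit or range.

## Working session

There is one attempt and no reset: what is moved stays moved. The work goes in short steps, Python scripts to look and compute and a tool call to move; the robot and the scene stay as the last step left them, time stands still between calls to the robot, and variables do not carry over. Pictures are saved under pics/ and viewed, at most 10 in all, crops included, and the job is handed in when it is done.

Besides the shell and the picture viewer there is one more tool, called by a JSON object that holds its "name" and its "arguments". move_arm: Moves the arm, as the interface text tells. Its arguments: {"type":"object","properties":{"deltas":{"type":"array"},"grip_force":{"type":"number"}},"required":["deltas"]}

```bash
mkdir -p pics; ls; cat > h.py <<'E'
import numpy as np, cv2, json
from scipy.spatial.transform import Rotation as R
from plant import bot
def ray(ci,u,v):
    K=np.array(ci["mtx"]);d=np.linalg.inv(K)@[u,v,1.]
    a=np.array(ci["attitude"],float)
    M=a if a.shape==(3,3) else R.from_quat(a).as_matrix()
    return np.array(ci["position"],float),M@d
def at_z(ci,u,v,z):
    p,d=ray(ci,u,v);return p+d*(z-p[2])/d[2]
def proj(ci,P):
    a=np.array(ci["attitude"],float)
    M=a if a.shape==(3,3) else R.from_quat(a).as_matrix()
    q=(np.atleast_2d(P)-np.array(ci["position"]))@M@np.array(ci["mtx"]).T
    return q[:,:2]/q[:,2:]
E
python3 - <<'E'
from h import *
print(bot.observe())
for n in("scene","top"):
    im=bot.camera(n);print(n,bot.camera_info(n))
    cv2.imwrite(f"pics/{n}0.png",im[:,:,::-1])
    cv2.imwrite(f"pics/{n}0b.png",cv2.resize(im[:,:,::-1],(800,600),interpolation=cv2.INTER_CUBIC))
E
```

```text
pics
{'clock': 0.0, 'qpos': array([ 1.27899916,  0.46835963, -0.01161532,  1.60358604,  0.00601485,
        1.07138925, -0.05632931]), 'qvel': array([-3.14160878e-04,  9.30967508e-04,  9.04524822e-04,  1.84571135e-03,
       -2.15924847e-03,  7.84815414e-04, -5.35793696e-06]), 'effort': array([-9.24818050e-05, -5.20575142e+01, -1.24318746e-02, -2.43752772e+01,
       -5.66204789e-02,  1.71342253e-02,  1.52232510e-04]), 'position': array([ 159.85289297, -629.45845413,  213.66729501]), 'ee_rot': array([ 9.92276772e-01,  1.24040632e-01, -1.69158887e-04, -8.37010167e-04]), 'force': array([ 0.10117354, -0.40915127, -0.18314982]), 'ft_torque': array([ 0.00778971,  0.00077927, -0.03309304]), 'grip_force': 0.0, 'width': 91.68005625858827}
scene {'mtx': array([[367.59006609,   0.        , 252.41206392],
       [  0.        , 367.59006609, 192.46437062],
       [  0.        ,   0.        ,   1.        ]]), 'position': array([-44.85788126, 613.76511426, 818.60932425]), 'attitude': array([-0.30700238,  0.84853694, -0.40442506,  0.14891267])}
top {'mtx': array([[410.51785351,   0.        , 254.78336689],
       [  0.        , 410.51785351, 197.57298602],
       [  0.        ,   0.        ,   1.        ]]), 'position': array([ 449.84064631,  -57.72148856, 1376.40838488]), 'attitude': array([ 0.708745  , -0.7047677 ,  0.02074773, -0.02350633])}
```

View pics/top0b.png

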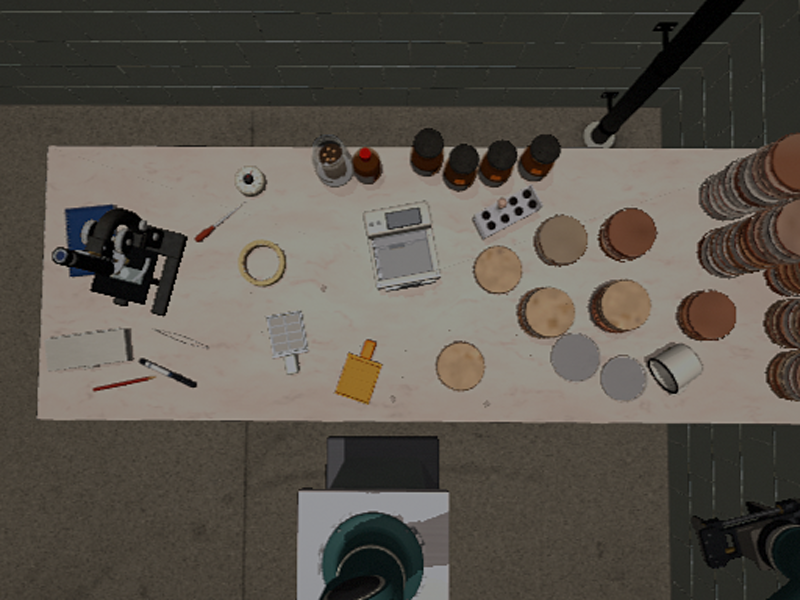

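View pics/scene0b.png

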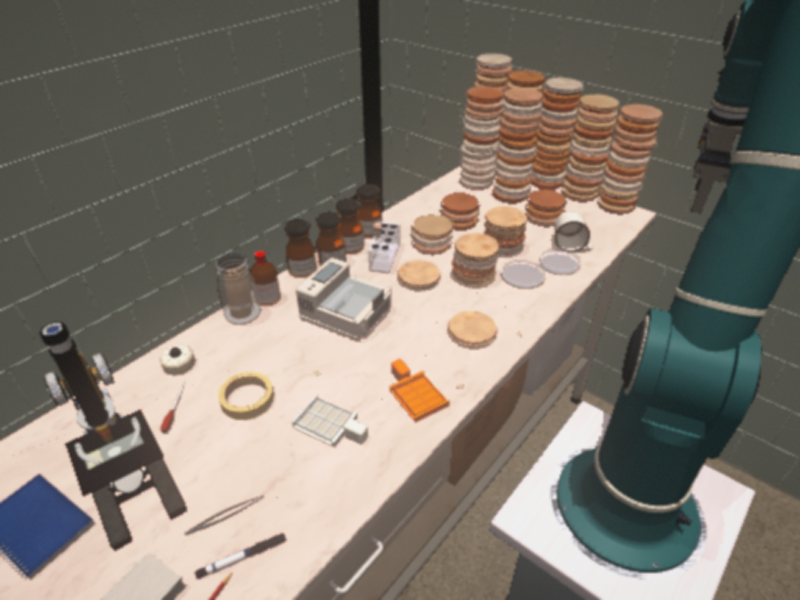

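The top view shows the reader (about 400,245 in the 800-px view), the white cartridge (288,340) and the orange look-alike (360,370). I'll enlarge the first two.

```bash
python3 - <<'E'
import cv2,numpy as np
im=cv2.imread("pics/top0.png")
a=im[122:192,222:292];b=im[190:250,160:220]
a=cv2.resize(a,(560,560),interpolation=cv2.INTER_CUBIC)
cv2.imwrite("pics/c1.png",cv2.resize(im[122:192,222:292],(560,560),interpolation=cv2.INTER_CUBIC))
b=cv2.resize(im[190:250,160:210],(500,600),interpolation=cv2.INTER_CUBIC)
s=cv2.imread("pics/scene0.png")
c=cv2.resize(s[160:220,185:255],(560,480),interpolation=cv2.INTER_CUBIC)
cv2.imwrite("pics/c2.png",b);cv2.imwrite("pics/c3.png",c)
E
```

```text
(no output)
```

View pics/c1.png

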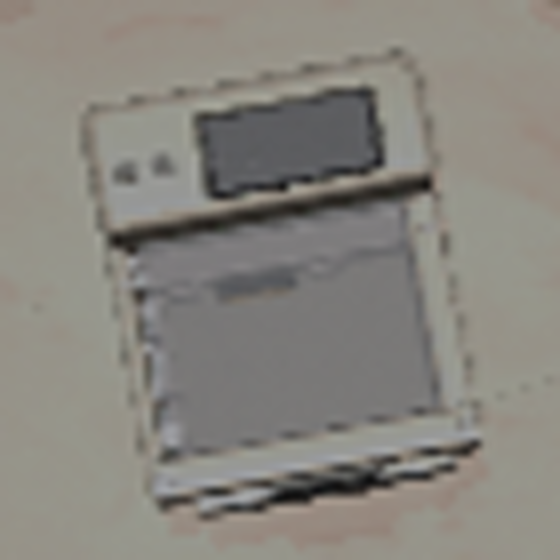

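View pics/c2.png

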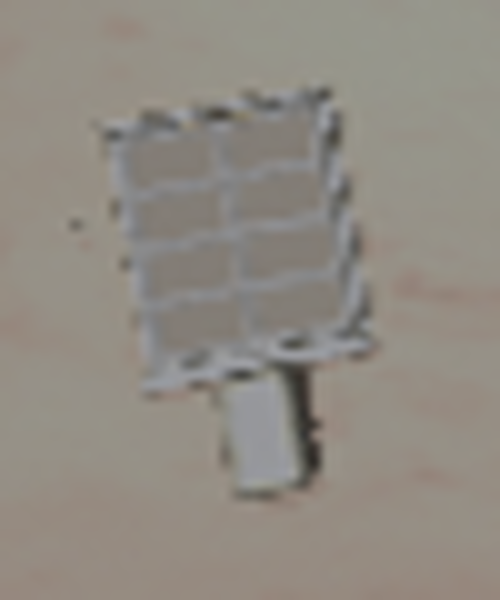

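The reader's top corners and the cartridge's body and grip corners are readable in the crops. Next: fit the poses.

```bash
cat > fit.py <<'E'
from h import *
from scipy.optimize import least_squares
def fit(cis,obs,x0):
    # obs: list of (cam index, body pt, pixel)
    def T(p,q): 
        c,s=np.cos(p[2]),np.sin(p[2]); return np.array([p[0]+c*q[0]-s*q[1],p[1]+s*q[0]+c*q[1],q[2]])
    f=lambda p:np.concatenate([proj(cis[i],T(p,q))[0]-np.array(px) for i,q,px in obs])
    r=least_squares(f,x0,loss="soft_l1",x_scale=[1,1,.01]);return r.x,f(r.x).reshape(-1,2)
E
python3 - <<'E'
from fit import *
ci=bot.camera_info("top")
u=lambda p,s,o:((p[0]+.5)/s-.5+o[0],(p[1]+.5)/s-.5+o[1])
A=lambda p:u(p,8,(222,122)); B=lambda p:u(p,10,(160,190))
ob=[(0,(70,68,86),A((88,105))),(0,(70,-68,86),A((408,52))),(0,(35,68,86),A((115,238))),(0,(35,-68,86),A((432,183))),(0,(-70,68,56),A((153,498))),(0,(-70,-68,56),A((478,440)))]
x,r=fit([ci],ob,[650,-60,.1]);print(x.round(3),r.round(1).tolist())
ob=[(0,(45,38,16),B((108,130))),(0,(45,-38,16),B((328,92))),(0,(-45,-38,16),B((375,345))),(0,(-45,38,16),B((148,388))),(0,(-85,12,42),B((237,490))),(0,(-85,-12,42),B((300,485)))]
x,r=fit([ci],ob,[500,140,.1]);print(x.round(3),r.round(1).tolist())
w=bot.camera_info("wrist");s=bot.observe();M=R.from_quat(s["ee_rot"]).as_matrix()
Mw=R.from_quat(w["attitude"]).as_matrix()
print("tool",M.round(3).tolist(),"cam in tool",(M.T@(w["position"]-s["position"])).round(1),(M.T@Mw).round(2).tolist(),w["mtx"][0])
E
```

```text
[ 6.58514e+02 -5.90310e+01  1.88000e-01] [[-0.5, 5.0], [1.6, 4.0], [-1.9, -0.9], [0.6, -1.7], [-0.4, -0.1], [0.4, -0.4]]
[4.82171e+02 1.83849e+02 1.85000e-01] [[-0.4, -0.7], [0.1, -1.0], [0.0, 0.4], [0.1, 0.2], [-0.4, 0.9], [0.6, 0.0]]
tool [[0.969, 0.246, -0.001], [0.246, -0.969, 0.001], [-0.0, -0.002, -1.0]] cam in tool [  67.6   -0.4 -170.5] [[0.0, -0.97, -0.24], [1.0, 0.0, 0.0], [-0.0, -0.24, 0.97]] [318.18038363   0.         260.08900123]
```

View pics/c3.png

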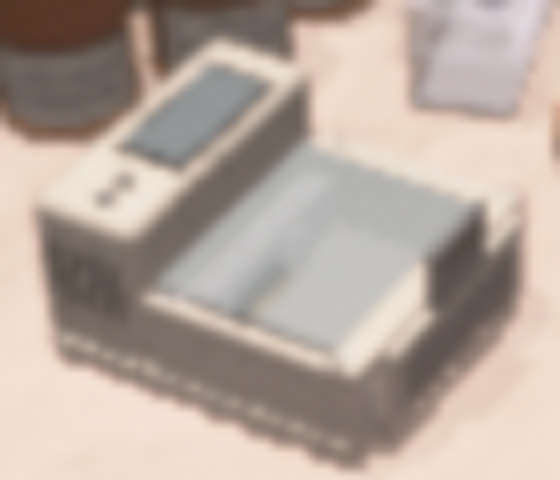

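The scene crop shows the flap's dark tab upright at the front edge. The hump runs deeper than I assumed, so I'll drop the rear points. Moving above the reader for a wrist view.

{"name": "move_arm", "arguments": {"deltas": [0.77, -0.65, -0.1, 0.5, 0, 0.77, -0.65, -0.1, 0, 0, 0.77, -0.65, -0.1, 0, 0, 0.77, -0.65, -0.1, 0, 0, 0.77, -0.65, -0.1, 0, 0, 0.77, -0.65, -0.1, 0, 0, 0.77, -0.65, -0.1, 0, 0, 0.77, -0.65, -0.1, 0, 0, 0.77, -0.65, 0, 0, 0, 0.77, -0.65, 0, 0, 0, 0.77, -0.65, 0, 0, 0, 0.77, -0.65, 0, 0, 0]}}

```text
clock: 1.1
position: [387.4, -345.6, 238.4]
ee_rot: [0.996, 0.094, -0.0, -0.0]
force: [1.0, -0.5, -0.4]
width: 14.1
grip_force: 0.0
```

{"name": "move_arm", "arguments": {"deltas": [0.77, -0.65, 0, 0, 0, 0.77, -0.65, 0, 0, 0, 0.77, -0.65, 0, 0, 0, 0.77, -0.65, 0, 0, 0, 0.77, -0.65, 0, 0, 0, 0.77, -0.65, 0, 0, 0, 0.77, -0.65, 0, 0, 0, 0.77, -0.65, 0, 0, 0, 0.77, -0.65, 0, 0, 0, 0.77, -0.65, 0, 0, 0, 0.5, -0.4, 0, 0, 0, 0, 0, 0, 0, 0]}}

```text
clock: 2.1
position: [591.7, -92.4, 238.0]
ee_rot: [0.995, 0.098, 0.0, -0.001]
force: [-0.2, 0.8, 0.3]
width: 0.8
grip_force: 0.0
```

```bash
python3 - <<'E'
from h import *
s=bot.observe();print(s["clock"],s["position"],R.from_quat(s["ee_rot"]).as_matrix().round(3).tolist())
w=bot.camera_info("wrist");np.save("w1.npy",w,allow_pickle=True)
im=bot.camera("wrist")[:,:,::-1]
cv2.imwrite("pics/w1.png",cv2.resize(im,(768,576),interpolation=cv2.INTER_CUBIC))
E
```

```text
2.1 [591.66071325 -92.38120769 238.0288126 ] [[0.981, 0.194, 0.0], [0.194, -0.981, 0.003], [0.001, -0.003, -1.0]]
```

View pics/w1.png

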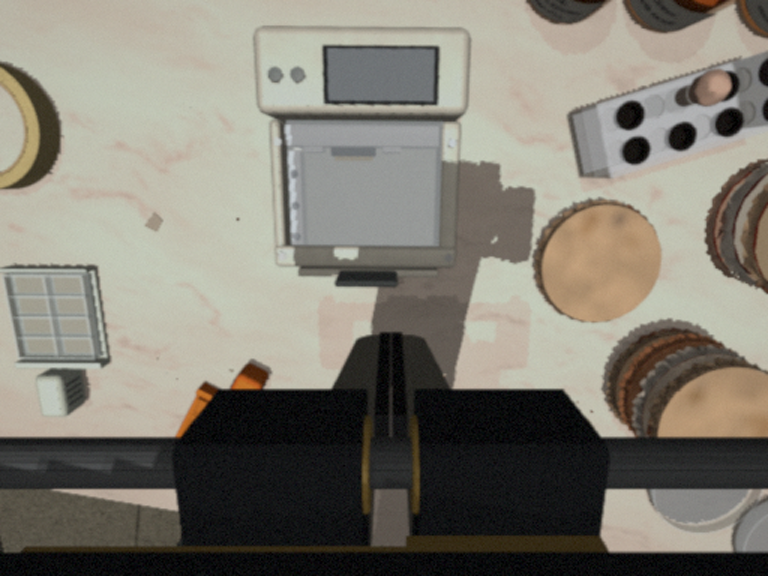

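The wrist view shows the reader square-on: hump front edge y≈116 (x 258..467), casing front edge y≈266 (275..457), tab at (335..398, 272..286). Cartridge body is at (5..105, 265..365), grip block at (55,393).

```bash
python3 - <<'E'
from fit import *
w=np.load("w1.npy",allow_pickle=True).item();ci=bot.camera_info("top")
u=lambda p,s,o:((p[0]+.5)/s-.5+o[0],(p[1]+.5)/s-.5+o[1])
A=lambda p:u(p,8,(222,122)); B=lambda p:u(p,10,(160,190)); W=lambda p:u(p,1.5,(0,0))
t=[(0,(35,68,86),A((115,238))),(0,(35,-68,86),A((432,183))),(0,(-70,68,56),A((153,498))),(0,(-70,-68,56),A((478,440)))]
v=[(1,(35,68,86),W((257,114))),(1,(35,-68,86),W((468,115))),(1,(-70,68,56),W((275,266))),(1,(-70,-68,56),W((457,266)))]
for o in (t,v,t+v):
    x,r=fit([ci,w],o,[650,-60,.19]);print(x.round(3),r.round(1).tolist())
c=[(0,(45,38,16),B((108,130))),(0,(45,-38,16),B((328,92))),(0,(-45,-38,16),B((375,345))),(0,(-45,38,16),B((148,388))),(0,(-85,12,42),B((237,490))),(0,(-85,-12,42),B((300,485)))]
d=[(1,(45,-38,16),W((97,266))),(1,(45,38,16),W((2,268))),(1,(-45,-38,16),W((106,362))),(1,(-85,12,42),W((43,416))),(1,(-85,-12,42),W((67,415)))]
for o in (c,d,c+d):
    x,r=fit([ci,w],o,[482,184,.19]);print(x.round(3),r.round(1).tolist())
im=cv2.imread("pics/w1.png")
cv2.imwrite("pics/w1c.png",cv2.resize(im[240:300,250:480],None,fx=3.4,fy=3.4,interpolation=cv2.INTER_CUBIC))
x=fit([ci,w],t+v,[650,-60,.19])[0];Q=R.from_euler("z",x[2]).as_matrix()
for p in[(-70,22,86),(-75,22,86),(-70,-22,86),(-75,-22,86)]: print(p,proj(w,Q@p+[x[0],x[1],0])*1.5)
E
```

```text
[ 6.5614e+02 -5.9869e+01  1.8100e-01] [[-1.6, -0.3], [1.0, -0.8], [-0.3, 0.6], [0.5, 0.5]]
[ 6.55548e+02 -6.05170e+01  1.92000e-01] [[-0.9, -0.3], [0.7, -0.4], [0.4, 0.3], [-0.3, 0.9]]
[ 6.55594e+02 -6.04640e+01  1.91000e-01] [[-1.5, 0.1], [1.0, -0.9], [0.1, 0.9], [0.9, 0.4], [-0.9, -0.5], [0.7, -0.4], [0.3, 0.2], [-0.4, 0.9]]
[4.82171e+02 1.83849e+02 1.85000e-01] [[-0.4, -0.7], [0.1, -1.0], [0.0, 0.4], [0.1, 0.2], [-0.4, 0.9], [0.6, 0.0]]
[4.86978e+02 1.79469e+02 1.95000e-01] [[-2.2, -2.7], [0.7, -4.0], [2.1, 0.4], [-2.3, 1.5], [0.5, 2.2]]
[4.84240e+02 1.80571e+02 1.98000e-01] [[0.5, -1.2], [0.9, -1.7], [1.2, -0.4], [1.3, -0.3], [0.9, 0.2], [1.9, -0.7], [-3.3, -0.8], [-0.3, -2.0], [1.2, 2.1], [-3.1, 3.3], [-0.4, 4.0]]
(-70, 22, 86) [[331.57554607 274.69305784]]
(-75, 22, 86) [[331.754505  281.7539129]]
(-70, -22, 86) [[395.28081438 275.037954  ]]
(-75, -22, 86) [[395.22611631 282.09884111]]
```

View pics/w1c.png

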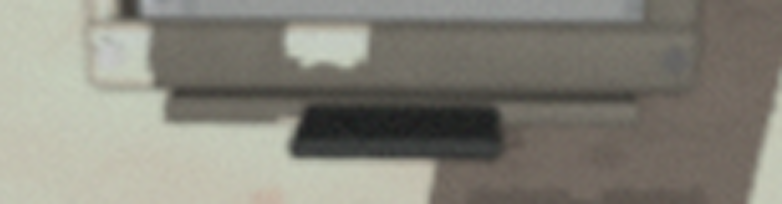

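Reader is at about (655.6, -60.5, yaw 0.19), with the tab slightly ajar. Set the shut fingers down behind the tab.

{"name": "move_arm", "arguments": {"deltas": [0.63, -0.64, 0, 0, 0, 0, 0, 0.95, 0, 0, 0, 0, 0.95, 0, 0, 0, 0, 0.95, 0, 0, 0, 0, 0.95, 0, 0, 0, 0, 0.95, 0, 0, 0, 0, 0.95, 0, 0, 0, 0, 0, 0, 0]}}

```text
clock: 2.82
position: [599.5, -76.9, 61.9]
ee_rot: [0.996, 0.093, -0.005, -0.001]
force: [-1.2, 0.1, -1.5]
width: 0.3
grip_force: 0.0
```

{"name": "move_arm", "arguments": {"deltas": [-0.3, 0, 0, 0, 0, -0.4, 0, 0, 0, 0, -0.4, 0, 0, 0, 0, -0.4, 0, 0, 0, 0, -0.4, 0, 0, 0, 0, -0.4, 0, 0, 0, 0, -0.4, 0, 0, 0, 0, -0.3, 0, 0, 0, 0]}}

```text
clock: 3.48
position: [516.0, -93.4, 69.9]
ee_rot: [0.996, 0.094, 0.001, 0.001]
force: [-0.6, 1.0, 0.5]
width: 0.5
grip_force: 0.0
```

```bash
python3 - <<'E'
from h import *
im=bot.camera("scene")[:,:,::-1];im2=bot.camera("wrist")[:,:,::-1]
a=cv2.resize(im[140:240,170:300],(520,400));b=cv2.resize(im2[:300],None,fx=.5,fy=.5)
cv2.imwrite("pics/f1.png",a);cv2.imwrite("pics/f1w.png",im2)
E
```

```text
(no output)
```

View pics/f1.png

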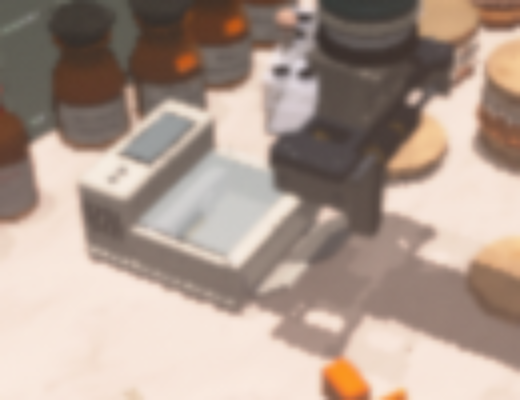

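The flap has been pulled past its balance point and is sinking. Moving on to look at the cartridge.

{"name": "move_arm", "arguments": {"deltas": [0, 0, -1, 0, 0, 0, 0, -1, 0, 0, 0, 0, -1, 0, 0, -0.27, -1, -0.15, 0, 0, -0.27, -1, -0.15, 0, 0, -0.27, -1, -0.15, 0, 0, -0.27, -1, -0.15, 0, 0, -0.27, -1, -0.15, 0, 0, -0.27, -1, -0.15, 0, 0, -0.27, -1, -0.15, 0, 0, -0.27, -1, -0.15, 0, 0, -0.27, -1, -0.15, 0, 0.6]}}

```text
clock: 4.58
position: [394.0, 161.1, 199.4]
ee_rot: [0.996, 0.094, 0.001, -0.0]
force: [0.4, 1.2, 0.1]
width: 5.4
grip_force: 0.0
```

{"name": "move_arm", "arguments": {"deltas": [0, -0.3, 0, 0, 0.6, 0, 0, 0, 0, 0.6, 0, 0, 0, 0, 0.6, 0, 0, 0, 0, 0.6, 0, 0, 0, 0, 0.6]}}

```text
clock: 5.0
position: [393.0, 166.9, 197.9]
ee_rot: [0.996, 0.093, -0.0, 0.0]
force: [0.6, -1.0, 0.2]
width: 38.1
grip_force: 0.0
```

```bash
python3 - <<'E'
from h import *
s=bot.observe();print(s["clock"],s["position"],s["width"])
w=bot.camera_info("wrist");np.save("w2.npy",w,allow_pickle=True)
im=bot.camera("wrist")[:,:,::-1];t=bot.camera("top")[:,:,::-1]
cv2.imwrite("pics/w2raw.png",im);cv2.imwrite("pics/t2raw.png",t)
W=cv2.resize(im,(640,480),interpolation=cv2.INTER_CUBIC)
Q=R.from_euler("z",.185).as_matrix()
print((proj(w,np.array([(45,38,16),(45,-38,16),(-45,-38,16),(-45,38,16),(-85,12,42),(-85,-12,42)])@Q.T+[482,184,0])).round(0).tolist())
cv2.imwrite("pics/w2.png",cv2.resize(im[:300,100:420],(800,750),interpolation=cv2.INTER_CUBIC)[:600])
E
```

```text
5.0 [393.01425539 166.91083743 197.92035873] 38.149578253526755
[[223.0, 46.0], [297.0, 46.0], [295.0, 135.0], [225.0, 135.0], [248.0, 176.0], [271.0, 176.0]]
```

```bash
python3 - <<'E'
import cv2,numpy as np
im=cv2.imread("pics/w2raw.png");t=cv2.imread("pics/t2raw.png")
o=np.zeros((595,800,3),np.uint8)
o[:,:560]=cv2.resize(im[30:200,180:340],(560,595),interpolation=cv2.INTER_CUBIC)
o[:240,560:]=cv2.resize(t[150:210,230:290],(240,240),interpolation=cv2.INTER_CUBIC)
cv2.imwrite("pics/v2.png",o)
E
```

```text
(no output)
```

View pics/v2.png

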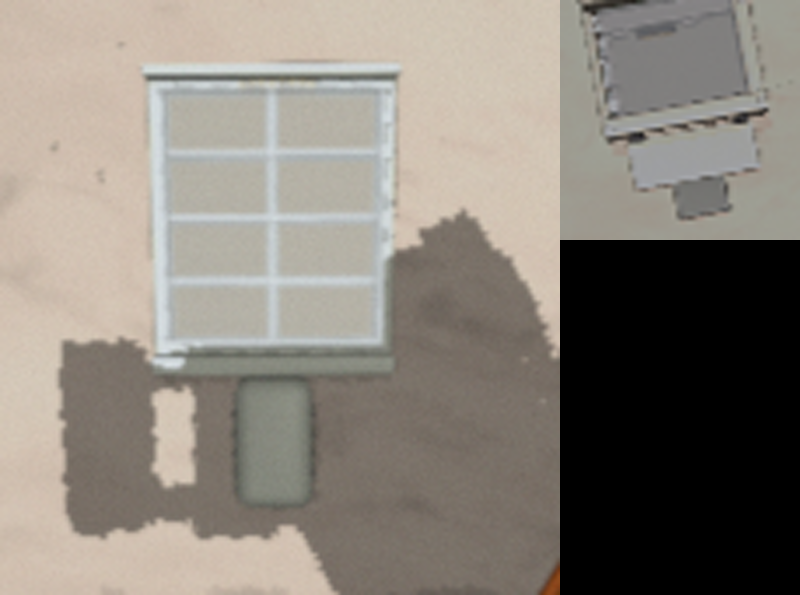

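The flap lies open (top crop, 640..760, 140..215). The cartridge is aligned with the tool; its grip block's top centre is at (274,442) in the crop, i.e. the cartridge is at about (483, 185). Going down to grip.

{"name": "move_arm", "arguments": {"deltas": [0.86, -0.03, 0, 0, 0.6, 0, 0, 0.9, 0, 0.6, 0, 0, 0.9, 0, 0.6, 0, 0, 0.9, 0, 0.6, 0, 0, 0.9, 0, 0.6, 0, 0, 0.9, 0, 0.6, 0, 0, 0.8, 0, 0.6, 0, 0, 0.5, 0, 0.6, 0, 0, 0, 0, 0.6, 0, 0, 0, 0, 0.6]}}

```text
clock: 5.93
position: [417.2, 173.5, 23.5]
ee_rot: [0.996, 0.094, -0.001, 0.0]
force: [-0.2, 0.2, 0.1]
width: 55.4
grip_force: 0.0
```

{"name": "move_arm", "arguments": {"deltas": [0, 0, 0.3, 0, 0.6, 0, 0, 0.2, 0, 0.6, 0, 0, 0, 0, 0.3, 0, 0, 0, 0, 0.1, 0, 0, 0, 0, 0, 0, 0, 0, 0, 0, 0, 0, 0, 0, 0, 0, 0, 0, 0, 0, 0, 0, 0, 0, 0, 0, 0, 0, 0, 0], "grip_force": 35}}

```text
clock: 6.77
position: [417.8, 174.1, 9.4]
ee_rot: [0.996, 0.094, 0.0, 0.0]
force: [0.1, 0.1, 5.6]
width: 23.8
grip_force: 35.0
```

Gripped at 23.8 mm. Lift and carry it to the front of the reader.

{"name": "move_arm", "arguments": {"deltas": [0, 0, -0.5, 0, 0, 0, 0, -1, 0, 0, 0, 0, -1, 0, 0, -0.04, 0.5, -0.5, 0, 0, -0.04, 0.9, 0, 0, 0, -0.04, 1, 0, 0, 0, -0.04, 1, 0, 0, 0, -0.04, 1, 0, 0, 0, -0.04, 1, 0, 0, 0, -0.04, 1, 0, 0, 0, -0.04, 1, 0, 0, 0, -0.04, 1, 0, 0, 0]}}

```text
clock: 7.77
position: [453.7, -77.1, 98.8]
ee_rot: [0.996, 0.094, -0.0, -0.0]
force: [0.6, -0.1, -1.2]
width: 23.5
grip_force: 35.0
```

{"name": "move_arm", "arguments": {"deltas": [-0.02, 0.5, 0, 0, 0, 0, 0, 0.2, 0, 0, 0, 0, 0.5, 0, 0, 0, 0, 0.5, 0, 0, 0, 0, 0.4, 0, 0, 0, 0, 0.3, 0, 0, 0, 0, 0, 0, 0, 0, 0, 0, 0, 0]}}

```text
clock: 8.43
position: [456.0, -89.6, 41.6]
ee_rot: [0.996, 0.095, -0.001, -0.0]
force: [-0.2, -0.3, -1.5]
width: 23.8
grip_force: 35.0
```

```bash
python3 - <<'E'
from h import *
s=bot.observe();print(s["clock"],s["position"],R.from_quat(s["ee_rot"]).as_euler("xyz").round(4),s["width"],s["force"])
w=bot.camera_info("wrist");np.save("w3.npy",w,allow_pickle=True)
im=bot.camera("wrist")[:,:,::-1];cv2.imwrite("pics/w3raw.png",im)
cv2.imwrite("pics/w3.png",cv2.resize(im[0:300,80:440],(720,600),interpolation=cv2.INTER_CUBIC))
Q=R.from_euler("z",.191).as_matrix()
for p in [(35,68,86),(35,-68,86),(-70,68,56),(-70,-68,56),(-70,50,46)]: print(p,((proj(w,Q@p+[655.6,-60.5,0])-[80,0])*2).round(0))
E
```

```text
8.4333 [455.97606204 -89.55880188  41.63483438] [-3.1408e+00  1.2000e-03  1.8980e-01] 23.781301163446358 [-0.23424512 -0.28197589 -1.46752417]
(35, 68, 86) [[ -100. -1140.]]
(35, -68, 86) [[  971. -1143.]]
(-70, 68, 56) [[ 86. -79.]]
(-70, -68, 56) [[725. -80.]]
(-70, 50, 46) [[184. -59.]]
```

View pics/w3.png

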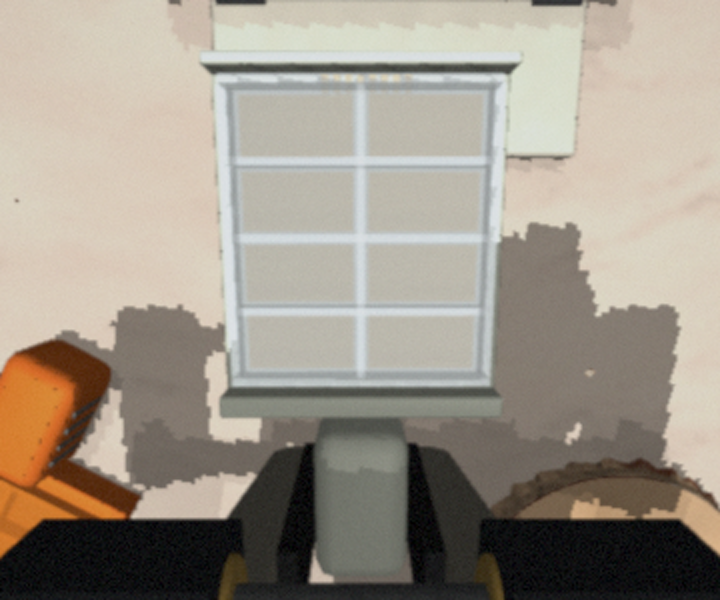

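The last picture shows the cartridge held straight along the tool (centreline u≈361 at both ends). The level flap panel's edges are at u≈214 and 578 around row 100. I'll convert these to reader coordinates.

```bash
python3 - <<'E'
from fit import *
w=np.load("w3.npy",allow_pickle=True).item()
Q=R.from_euler("z",.191).as_matrix();o=np.array([655.6,-60.5,0])
U=lambda p:((p[0]+.5)/2-.5+80,(p[1]+.5)/2-.5)
rd=lambda p,z:(Q.T@(at_z(w,*U(p),z)-o)).round(1)
print("flap L,R",rd((214,30),13),rd((584,30),13),rd((576,156),13),"hinge gaps",rd((213,3),13),rd((268,3),13),rd((530,3),13),rd((586,3),13))
bz=41.6-9.4
print("block top edges",rd((317,470),bz+42),rd((407,470),bz+42))
for z in (bz,bz+4,bz+16): print("contact edge",z,rd((200,54),z),rd((522,54),z),"front",rd((220,415),z),rd((500,415),z))
print("tcp",Q.T@(bot.observe()["position"]-o))
E
```

```text
flap L,R [-79.2  51.1  13. ] [-79.3 -53.4  13. ] [-112.9  -53.8   13. ] hinge gaps [-72.4  51.   13. ] [-72.4  35.6  13. ] [-72.5 -37.7  13. ] [-72.5 -53.3  13. ]
block top edges [-187.6   19.8   74.2] [-187.7   -1.    74.2]
contact edge 32.2 [-90.   51.   32.2] [-90.1 -31.8  32.2] front [-186.8   51.2   32.2] [-186.8  -31.3   32.2]
contact edge 36.2 [-91.   50.1  36.2] [-91.1 -30.9  36.2] front [-185.6   50.3   36.2] [-185.7  -30.3   36.2]
contact edge 48.2 [-93.9  47.3  48.2] [-94.  -28.1  48.2] front [-182.1   47.5   48.2] [-182.1  -27.6   48.2]
tcp [-201.00058653    9.03087996   42.18411114]
```

{"name": "move_arm", "arguments": {"deltas": [0, 0, 0.25, 0, 0, 0, 0, 0.22, 0, 0, 0, 0, 0, 0, 0, 0, 0, 0, 0, 0, 0, 0, 0, 0, 0]}}

```text
clock: 8.9
position: [456.5, -90.4, 28.0]
ee_rot: [0.996, 0.094, -0.0, 0.0]
force: [0.2, -0.1, -1.2]
width: 23.8
grip_force: 35.0
```

{"name": "move_arm", "arguments": {"deltas": [0.2, 0, 0, 0, 0, 0.3, 0, 0, 0, 0, 0.3, 0, 0, 0, 0, 0.3, 0, 0, 0, 0, 0.2, 0, 0, 0, 0, 0, 0, 0, 0, 0]}}

```text
clock: 9.4
position: [496.8, -82.4, 28.1]
ee_rot: [0.996, 0.095, 0.001, -0.0]
force: [0.6, -0.1, -1.3]
width: 23.8
grip_force: 35.0
```

{"name": "move_arm", "arguments": {"deltas": [0.2, 0, 0, 0, 0, 0.3, 0, 0, 0, 0, 0.3, 0, 0, 0, 0, 0.3, 0, 0, 0, 0, 0.3, 0, 0, 0, 0, 0.2, 0, 0, 0, 0, 0, 0, 0, 0, 0, 0, 0, 0, 0, 0]}}

```text
clock: 10.07
position: [541.9, -73.8, 27.8]
ee_rot: [0.996, 0.094, -0.0, -0.0]
force: [-0.8, -0.2, -2.0]
width: 23.8
grip_force: 35.0
```

{"name": "move_arm", "arguments": {"deltas": [0, 0, 0.07, 0, 0, 0, 0, 0.07, 0, 0, 0, 0, 0, 0, 0, 0, 0, 0, 0, 0]}}

```text
clock: 10.4
position: [541.5, -74.2, 23.7]
ee_rot: [0.996, 0.094, -0.0, 0.0]
force: [-0.1, 1.1, -2.0]
width: 23.5
grip_force: 35.0
```

{"name": "move_arm", "arguments": {"deltas": [0, 0, 0.03, 0, 0, 0, 0, 0, 0, 0, 0, 0, 0, 0, 0]}}

```text
clock: 10.65
position: [541.6, -74.2, 23.3]
ee_rot: [0.996, 0.094, -0.0, 0.0]
force: [-3.2, -0.7, 6.3]
width: 23.8
grip_force: 35.0
```

{"name": "move_arm", "arguments": {"deltas": [0, 0, 0.03, 0, 0, 0, 0, 0, 0, 0, 0, 0, 0, 0, 0]}}

```text
clock: 10.9
position: [541.4, -74.2, 22.7]
ee_rot: [0.996, 0.094, -0.0, 0.0]
force: [-5.0, -1.0, 8.9]
width: 23.7
grip_force: 35.0
```

{"name": "move_arm", "arguments": {"deltas": [0, 0, -0.03, 0, 0, 0.1, 0, 0, 0, 0, 0.1, 0, 0, 0, 0, 0, 0, 0, 0, 0, 0, 0, 0, 0, 0]}}

```text
clock: 11.32
position: [547.2, -73.2, 22.9]
ee_rot: [0.996, 0.094, -0.001, 0.0]
force: [-4.3, -0.7, 6.7]
width: 23.7
grip_force: 35.0
```

{"name": "move_arm", "arguments": {"deltas": [0, -0.04, 0, 0, 0, 0, -0.04, 0, 0, 0, 0, 0, 0, 0, 0, 0, 0, 0, 0, 0]}}

```text
clock: 11.65
position: [548.0, -70.7, 22.9]
ee_rot: [0.996, 0.094, 0.001, 0.0]
force: [-0.1, -2.0, 1.1]
width: 23.7
grip_force: 35.0
```

{"name": "move_arm", "arguments": {"deltas": [0, -0.03, 0, 0, 0, 0, 0, 0, 0, 0, 0, 0, 0, 0, 0]}}

```text
clock: 11.9
position: [547.7, -69.5, 23.0]
ee_rot: [0.996, 0.094, 0.001, -0.0]
force: [1.1, -0.8, 0.4]
width: 23.9
grip_force: 35.0
```

{"name": "move_arm", "arguments": {"deltas": [0, -0.03, 0, 0, 0, 0, 0, 0, 0, 0, 0, 0, 0, 0, 0]}}

```text
clock: 12.15
position: [547.3, -68.6, 23.0]
ee_rot: [0.996, 0.094, 0.0, -0.0]
force: [1.2, -1.9, 1.0]
width: 23.6
grip_force: 35.0
```

{"name": "move_arm", "arguments": {"deltas": [0, -0.03, 0, 0, 0, 0, 0, 0, 0, 0, 0, 0, 0, 0, 0]}}

```text
clock: 12.4
position: [547.1, -68.3, 22.9]
ee_rot: [0.996, 0.094, 0.0, 0.0]
force: [2.7, -3.1, 1.3]
width: 23.9
grip_force: 35.0
```

{"name": "move_arm", "arguments": {"deltas": [0, -0.03, 0, 0, 0, 0, 0, 0, 0, 0, 0, 0, 0, 0, 0]}}

```text
clock: 12.65
position: [547.0, -68.1, 23.0]
ee_rot: [0.996, 0.094, 0.0, 0.001]
force: [0.5, -3.8, 1.4]
width: 23.9
grip_force: 35.0
```

{"name": "move_arm", "arguments": {"deltas": [0.1, 0, 0, 0, 0, 0.1, 0, 0, 0, 0, 0, 0, 0, 0, 0, 0, 0, 0, 0, 0]}}

```text
clock: 12.98
position: [547.3, -68.2, 22.6]
ee_rot: [0.996, 0.094, -0.006, 0.001]
force: [-11.1, -6.7, 14.4]
width: 23.7
grip_force: 35.0
```

{"name": "move_arm", "arguments": {"deltas": [0.07, 0, 0, 0, 0, 0.06, 0, 0, 0, 0, 0, 0, 0, 0, 0, 0, 0, 0, 0, 0]}}

```text
clock: 13.32
position: [549.8, -67.8, 22.4]
ee_rot: [0.996, 0.093, -0.007, 0.001]
force: [-13.7, -6.7, 15.9]
width: 23.7
grip_force: 35.0
```

```bash
cat > st.py <<'E'
from h import *
s=bot.observe();Q=R.from_euler("z",.191).as_matrix()
print(s["clock"],"tcp",(Q.T@(s["position"]-[655.6,-60.5,0])).round(2),"rpy",R.from_quat(s["ee_rot"]).as_euler("xyz").round(4),"F",(Q.T@s["force"]).round(1),"M",(Q.T@s["ft_torque"]).round(2))
E
python3 st.py
```

```text
13.3167 tcp [-105.3    12.97   22.37] rpy [3.1402 0.0142 0.1872] F [-14.7  -4.   15.9] M [-1.02  3.21 -0.05]
```

Pushing while touching the floor makes the nose dig in and friction builds. I'll back off, lift a little, slide in clear of the floor, then lower.

{"name": "move_arm", "arguments": {"deltas": [-0.15, 0, 0, 0, 0, 0, 0.06, -0.1, 0, 0, 0, 0, 0, 0, 0, 0, 0, 0, 0, 0, 0, 0, 0, 0, 0]}}

```text
clock: 13.73
position: [551.9, -67.5, 25.6]
ee_rot: [0.996, 0.094, -0.001, -0.0]
force: [-1.0, -2.5, -0.5]
width: 23.6
grip_force: 35.0
```

```bash
python3 st.py
```

```text
13.7333 tcp [-103.16   12.8    25.56] rpy [-3.1412e+00  1.2000e-03  1.8910e-01] F [-1.4 -2.3 -0.5] M [-0.43  0.42 -0.11]
```

{"name": "move_arm", "arguments": {"deltas": [0.07, 0.03, 0, 0, 0, 0.07, 0, 0, 0, 0, 0, 0, 0, 0, 0, 0, 0, 0, 0, 0]}}

```text
clock: 14.07
position: [556.0, -67.2, 25.5]
ee_rot: [0.996, 0.095, -0.001, -0.0]
force: [-2.6, -0.2, -0.1]
width: 23.8
grip_force: 35.0
```

```bash
python3 st.py
```

```text
14.0667 tcp [-99.07  12.32  25.51] rpy [-3.1408e+00  1.4000e-03  1.8950e-01] F [-2.6  0.3 -0.1] M [0.12 0.63 0.02]
```

{"name": "move_arm", "arguments": {"deltas": [0.07, 0, 0, 0, 0, 0.07, 0, 0, 0, 0, 0, 0, 0, 0, 0, 0, 0, 0, 0, 0]}}

```text
clock: 14.4
position: [560.0, -66.7, 25.6]
ee_rot: [0.996, 0.095, -0.001, -0.0]
force: [-4.3, 0.9, 0.6]
width: 24.0
grip_force: 35.0
```

```bash
python3 st.py
```

```text
14.4 tcp [-95.08  12.08  25.55] rpy [-3.141e+00  1.600e-03  1.893e-01] F [-4.   1.7  0.6] M [0.47 1.04 0.11]
```

{"name": "move_arm", "arguments": {"deltas": [0, 0, 0.04, 0, 0, 0, 0, 0.02, 0, 0, 0, 0, 0, 0, 0, 0, 0, 0, 0, 0]}}

```text
clock: 14.73
position: [560.3, -66.9, 24.0]
ee_rot: [0.996, 0.094, -0.0, -0.0]
force: [-5.4, 0.0, 1.7]
width: 23.7
grip_force: 35.0
```

```bash
python3 st.py
```

```text
14.7333 tcp [-94.83  11.81  24.03] rpy [-3.1414e+00  8.0000e-04  1.8890e-01] F [-5.3  1.1  1.7] M [0.32 1.03 0.12]
```

{"name": "move_arm", "arguments": {"deltas": [0, -0.04, 0, 0, 0, 0.04, 0, 0, 0, 0, 0, 0, 0, 0, 0, 0, 0, 0, 0, 0]}}

```text
clock: 15.07
position: [560.4, -66.4, 23.9]
ee_rot: [0.996, 0.094, -0.001, 0.0]
force: [-7.1, -2.1, 2.5]
width: 23.9
grip_force: 35.0
```

```bash
python3 st.py
```

```text
15.0667 tcp [-94.6   12.23  23.92] rpy [3.1411e+00 2.7000e-03 1.8790e-01] F [-7.4 -0.7  2.5] M [ 0.08  1.44 -0.02]
```

{"name": "move_arm", "arguments": {"deltas": [0, 0, -0.04, 0, 0, 0.04, 0, 0, 0, 0, 0, 0, 0, 0, 0, 0, 0, 0, 0, 0]}}

```text
clock: 15.4
position: [560.5, -66.4, 24.6]
ee_rot: [0.996, 0.094, -0.002, 0.0]
force: [-7.7, -1.5, 0.6]
width: 23.8
grip_force: 35.0
```

```bash
python3 st.py
```

```text
15.4 tcp [-94.5   12.24  24.59] rpy [3.1413 0.005  0.1877] F [-7.9  0.   0.6] M [ 0.    1.74 -0.02]
```

{"name": "move_arm", "arguments": {"deltas": [0.04, 0, 0, 0, 0, 0, 0, 0, 0, 0, 0, 0, 0, 0, 0]}}

```text
clock: 15.65
position: [560.5, -66.4, 24.5]
ee_rot: [0.996, 0.094, -0.004, 0.0]
force: [-10.6, -2.2, 3.7]
width: 23.7
grip_force: 35.0
```

```bash
python3 st.py
```

```text
15.65 tcp [-94.46  12.25  24.49] rpy [3.1413 0.0073 0.1876] F [-10.8  -0.1   3.7] M [0.05 2.3  0.04]
```

The stop is solid at TCP x = -94.5. Ease off in x, slide left to the fence, lower, then press again.

{"name": "move_arm", "arguments": {"deltas": [-0.1, 0, 0, 0, 0, 0, -0.04, 0, 0, 0, 0, -0.03, 0, 0, 0, 0, 0, 0, 0, 0, 0, 0, 0, 0, 0]}}

```text
clock: 16.07
position: [559.7, -65.8, 24.8]
ee_rot: [0.996, 0.093, -0.001, 0.001]
force: [-4.3, -2.6, -2.9]
width: 23.5
grip_force: 35.0
```

```bash
python3 st.py
```

```text
16.0667 tcp [-95.18  12.98  24.81] rpy [3.140e+00 2.500e-03 1.863e-01] F [-4.7 -1.7 -2.9] M [-0.63  1.3  -0.21]
```

{"name": "move_arm", "arguments": {"deltas": [0, -0.03, 0, 0, 0, 0, 0, 0, 0, 0, 0, 0, 0, 0, 0]}}

```text
clock: 16.32
position: [559.6, -65.8, 24.8]
ee_rot: [0.996, 0.093, -0.001, 0.001]
force: [-3.8, -4.8, -1.6]
width: 24.0
grip_force: 35.0
```

```bash
python3 st.py
```

```text
16.3167 tcp [-95.21  13.04  24.83] rpy [3.1391e+00 2.5000e-03 1.8570e-01] F [-4.7 -4.  -1.6] M [-1.03  1.31 -0.28]
```

{"name": "move_arm", "arguments": {"deltas": [0, 0, 0.04, 0, 0, 0, 0, 0, 0, 0, 0, 0, 0, 0, 0]}}

```text
clock: 16.57
position: [560.0, -65.7, 23.9]
ee_rot: [0.996, 0.093, -0.001, 0.001]
force: [-4.6, -5.6, -0.6]
width: 23.7
grip_force: 35.0
```

```bash
python3 st.py
```

```text
16.5667 tcp [-94.82  13.05  23.94] rpy [3.139e+00 1.600e-03 1.859e-01] F [-5.6 -4.7 -0.6] M [-1.    1.12 -0.21]
```

{"name": "move_arm", "arguments": {"deltas": [0.04, 0, 0, 0, 0, 0.03, 0, 0, 0, 0, 0, 0, 0, 0, 0, 0, 0, 0, 0, 0]}}

```text
clock: 16.9
position: [560.2, -65.7, 23.7]
ee_rot: [0.996, 0.093, -0.003, 0.002]
force: [-9.8, -5.6, 4.4]
width: 23.9
grip_force: 35.0
```

```bash
python3 st.py
```

```text
16.9 tcp [-94.65  12.98  23.75] rpy [3.139  0.0054 0.1857] F [-10.7  -3.6   4.4] M [-0.87  1.99 -0.19]
```

{"name": "move_arm", "arguments": {"deltas": [0, 0, -0.02, 0, 0, 0.04, 0, 0, 0, 0, 0, 0, 0, 0, 0, 0, 0, 0, 0, 0]}}

```text
clock: 17.23
position: [560.3, -65.8, 24.0]
ee_rot: [0.996, 0.093, -0.004, 0.002]
force: [-10.4, -6.5, 4.8]
width: 23.6
grip_force: 35.0
```

```bash
python3 st.py
```

```text
17.2333 tcp [-94.58  12.94  24.03] rpy [3.139  0.0077 0.1855] F [-11.4  -4.4   4.8] M [-0.91  2.43 -0.08]
```

{"name": "move_arm", "arguments": {"deltas": [0, -0.03, 0, 0, 0, 0, 0, 0.02, 0, 0, 0, 0, 0, 0, 0, 0, 0, 0, 0, 0]}}

```text
clock: 17.57
position: [560.2, -65.7, 23.6]
ee_rot: [0.996, 0.092, -0.004, 0.002]
force: [-12.0, -7.8, 6.0]
width: 24.0
grip_force: 35.0
```

```bash
python3 st.py
```

```text
17.5667 tcp [-94.64  13.02  23.6 ] rpy [3.1381 0.0077 0.1851] F [-13.2  -5.4   6. ] M [-1.19  2.52 -0.12]
```

{"name": "move_arm", "arguments": {"deltas": [0, 0, 0.02, 0, 0, 0, 0, 0, 0, 0, 0, 0, 0, 0, 0, 0, 0, 0, 0, 0]}}

```text
clock: 17.9
position: [560.2, -65.6, 23.0]
ee_rot: [0.996, 0.092, -0.004, 0.002]
force: [-10.7, -7.5, 6.3]
width: 24.0
grip_force: 35.0
```

```bash
python3 st.py
```

```text
17.9 tcp [-94.63  13.05  23.04] rpy [3.1381 0.0077 0.1851] F [-11.9  -5.3   6.3] M [-1.19  2.51 -0.11]
```

{"name": "move_arm", "arguments": {"deltas": [0, 0, 0.02, 0, 0, 0, 0, 0, 0, 0, 0, 0, 0, 0, 0, 0, 0, 0, 0, 0]}}

```text
clock: 18.23
position: [560.3, -65.7, 22.8]
ee_rot: [0.996, 0.092, -0.004, 0.002]
force: [-12.5, -7.3, 8.5]
width: 23.8
grip_force: 35.0
```

```bash
python3 st.py
```

```text
18.2333 tcp [-94.6   12.98  22.79] rpy [3.1379 0.0077 0.1851] F [-13.7  -4.8   8.5] M [-1.18  2.77 -0.07]
```

{"name": "move_arm", "arguments": {"deltas": [0, 0, 0.02, 0, 0, 0, 0, 0, 0, 0, 0, 0, 0, 0, 0, 0, 0, 0, 0, 0]}}

```text
clock: 18.57
position: [560.2, -65.7, 22.7]
ee_rot: [0.996, 0.092, -0.004, 0.002]
force: [-13.8, -7.9, 13.4]
width: 23.6
grip_force: 35.0
```

```bash
python3 st.py
```

```text
18.5667 tcp [-94.64  13.    22.68] rpy [3.1377 0.0078 0.185 ] F [-15.1  -5.1  13.4] M [-1.05  3.08 -0.15]
```

{"name": "move_arm", "arguments": {"deltas": [0, 0, 0.02, 0, 0, 0, 0, 0, 0, 0, 0, 0, 0, 0, 0, 0, 0, 0, 0, 0]}}

```text
clock: 18.9
position: [560.2, -65.7, 22.6]
ee_rot: [0.996, 0.092, -0.004, 0.002]
force: [-15.2, -7.9, 16.6]
width: 23.8
grip_force: 35.0
```

```bash
python3 st.py
```

```text
18.9 tcp [-94.62  12.98  22.59] rpy [3.1374 0.0079 0.185 ] F [-16.4  -4.9  16.6] M [-0.87  3.48 -0.09]
```

{"name": "move_arm", "arguments": {"deltas": [0, 0, -0.04, 0, 0, 0, -0.03, 0, 0, 0, 0, 0, 0, 0, 0, 0, 0, 0, 0, 0, 0, 0, 0, 0, 0]}}

```text
clock: 19.32
position: [560.2, -65.6, 22.8]
ee_rot: [0.996, 0.092, -0.004, 0.003]
force: [-11.8, -9.5, 7.9]
width: 23.8
grip_force: 35.0
```

```bash
python3 st.py
```

```text
19.3167 tcp [-94.64  13.06  22.76] rpy [3.1371 0.0077 0.1845] F [-13.4  -7.1   7.9] M [-1.5   2.77 -0.14]
```

Check squareness by applying a small yaw and watching the moment.

{"name": "move_arm", "arguments": {"deltas": [0, 0, 0, -0.05, 0, 0, 0, 0, 0, 0, 0, 0, 0, 0, 0]}}

```text
clock: 19.57
position: [560.2, -65.7, 22.8]
ee_rot: [0.996, 0.095, -0.004, 0.002]
force: [-11.8, -10.5, 8.1]
width: 23.6
grip_force: 35.0
```

```bash
python3 st.py
```

```text
19.5667 tcp [-94.64  13.04  22.77] rpy [3.1373 0.0076 0.1895] F [-13.6  -8.1   8.1] M [-1.43  2.79 -0.4 ]
```

{"name": "move_arm", "arguments": {"deltas": [0, 0, 0, -0.05, 0, 0, 0, 0, 0, 0, 0, 0, 0, 0, 0]}}

```text
clock: 19.82
position: [560.2, -65.7, 22.8]
ee_rot: [0.995, 0.097, -0.004, 0.002]
force: [-11.3, -8.4, 7.4]
width: 23.7
grip_force: 35.1
```

```bash
python3 st.py; python3 st.py
```

```text
19.8167 tcp [-94.62  12.98  22.76] rpy [3.1375 0.0076 0.1946] F [-12.7  -6.1   7.4] M [-1.5   2.77 -0.57]
19.8167 tcp [-94.62  12.98  22.76] rpy [3.1375 0.0076 0.1946] F [-12.7  -6.1   7.4] M [-1.5   2.77 -0.57]
```

{"name": "move_arm", "arguments": {"deltas": [0, -0.01, 0, 0.03, 0, 0, 0, 0, 0, 0, 0, 0, 0, 0, 0, 0, 0, 0, 0, 0, 0, 0, 0, 0, 0, 0, 0, 0, 0, 0]}}

```text
clock: 20.32
position: [560.2, -65.7, 22.8]
ee_rot: [0.995, 0.096, -0.004, 0.003]
force: [-11.2, -10.8, 8.6]
width: 23.9
grip_force: 35.1
```

```bash
python3 st.py; python3 -c "
from plant import bot
print(bot.hand_in())"
```

```text
20.3167 tcp [-94.62  13.01  22.79] rpy [3.137  0.0076 0.1914] F [-13.   -8.5   8.6] M [-1.61  2.77 -0.43]
the job is handed in; nothing more can be done
None
```

I opened the flap, slid the cartridge in and handed the job in at about 20 s, still gripping it and pressing it into the rear left corner (about 13 N rear, 8.5 N left, 8.6 N down); seating, flatness and squareness were judged from force and position readings only, and the bystanders were not re-checked.

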